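# Dead batteries into the collecting bottle

## Robot

A 6-joint arm with a two-finger parallel gripper is mounted at the origin on the work surface. World frame = base frame: x ahead of the robot, y to its left, z up, the work surface at z = 0. Lengths are in mm, angles in degrees, forces in N, time in s.
With the tool pointing down it reaches from about 350 to 850 mm from the base axis. Payload 8.1 kg.
Tool frame: the origin (TCP) lies where the fingers leave the gripper's body, on its centre line; the fingertips stand 73 mm ahead of it and the grasp point (between the pads) lies 54 mm ahead of it; z points along the fingers, y is the line along which they close (so a half turn about z gives the same grasp; the last joint's range is limited). The gripper opens to 85 mm and grips with 20 to 120 N. Pads are 22 mm wide; open, the fingers measure 114 mm over their backs; the gripper's body (76 mm by 85 mm) begins 54 mm behind the grasp point. The pads swing forward as they close: fully open they stand 13 mm farther back than shut.
Start: joints at [-78.862, 7.471, 85.268, -0, 87.261, -4.893], TCP at [165.718, -576.666, 303.892] pointing down, gripper open.
Joint ranges: [-169.43, 169.43], [-51.17, 129.36], [1.28, 143.12], [-76.62, 256.62], [0, 156.53], [-152.29, 152.29]. Speed limits (degrees/s): [136.94, 136.94, 159.86, 180, 180, 180].

## Interface

Orientations are given as [roll, pitch, yaw] about the fixed x, y, z axes, in that order (R = Rz(yaw) Ry(pitch) Rx(roll)).
In Python, from bench import sense, optics, r gives the robot as it stands.
- The arm moves only by the tool servo_tool, never from a script. Its argument "plan" is a list that holds one entry, the list of rows, each a list of 5 numbers: the shift along the world's x, y, z in m, then the turn about the world's z in degrees, then the finger opening in m, from 0 to 0.0854. A call has 1 to 10 rows; each row shifts and turns the commanded pose from where the row before left it; what a row does not reach is not made up. A row lasts 1/10 s, in which the tool goes at most 50 mm and 8.59 degrees, less where a joint would pass 70% of its speed; a pose out of reach is approached as far as the arm can. A call is refused whole if a number of a shift passes 0.05 or a number of a turn 8.59, either way. A call with a gripper value outside its range is refused whole. The fingers move at their own pace and stop on an object; "force" is the grip in N (left out, the last holds). Time passes only in rows, so rows that do not move let the fingers close. It gives the time, the measured TCP pose, the force, the opening and the grip force at its end, in the units of the state.
- sense(): the state, without advancing time (a new reading comes with each control period).
- optics.snapshot(name): name is "scene" or "top" or "wrist"; returns a dict with "frame" (384x512x3 uint8, blue, green, red), "fx", "fy", "cx", "cy" (pixels), "dist_coeffs" ([k1, k2, p1, p2, k3] as OpenCV has them; the pictures are not rectified), "cam_to_world" (4x4, takes a point from camera to world coordinates). Camera axes: x right, y down, z forward; pixel columns grow to the right and rows downward; lengths in mm; the calibration is good to about 2 mm. A picture is of the moment at which its call begins. There is no depth.
- r.hand_in(): hands the job in; it is judged then, once.
The state is a dict: "time": time; "joint_pos": joint angles; "qd": joint speeds; "joint_efforts": joint torques, N m; "tool_pos": TCP position; "tcp_rot": TCP orientation; "ft_force": force on the tool from outside, world axes, zero at the start; "wrist_torque": the same for the moment, N m; "finger_gap": finger opening in mm; "grip_force": force on a finger pad.
Only numpy, scipy, OpenCV 4.12 (cv2) and the standard library are available. Lean on these libraries where they do the work, as an engineer would, in place of code of your own. Each camera call takes 0.05 s, during which the arm holds its last target. There are 200 camera calls.

## Task

Feed the three dead AA batteries from the slanted holder one at a time through the narrow neck into the clear collecting bottle, so that all three lie inside it. Leave the bottle standing upright where it is, and do not disturb the calculator, the stapler or the tape dispenser.

Things in the scene. Friction and masses are not known exactly. Their poses are not given: they have to be found in the camera images.
- cell1: dead AA battery: steel-ended dark cylinder 14.5 mm across, 50 mm long, 24 g, with a 5.5 mm nub, 1.5 mm high, at its upper end. Origin at mid-length on its axis; z along the axis towards the nub. It starts in a socket of the holder (1.5 mm loose), leaning with it, its upper 30 mm showing
- cell2: dead AA battery: steel-ended dark cylinder 14.5 mm across, 50 mm long, 24 g, with a 5.5 mm nub, 1.5 mm high, at its upper end. Origin at mid-length on its axis; z along the axis towards the nub. It starts in a socket of the holder (1.5 mm loose), leaning with it, its upper 30 mm showing
- cell3: dead AA battery: steel-ended dark cylinder 14.5 mm across, 50 mm long, 24 g, with a 5.5 mm nub, 1.5 mm high, at its upper end. Origin at mid-length on its axis; z along the axis towards the nub. It starts in a socket of the holder (1.5 mm loose), leaning with it, its upper 30 mm showing
- holder: fixed white plastic holder on a black foot, 110 x 150 mm on the table, 96 mm high, with a row of three sockets. Its face is tilted 30 degrees from level and looks up and towards the holder's -x side; the sockets are square to it, so the batteries lean 30 degrees from vertical, their tops towards the holder's -x (robot) side. Origin: centre of the underside, z up
- holder_socket (a point): mouth of the middle socket, 66 mm above the table; axes as the holder's. The other two mouths lie 46 mm to its +y and -y; sockets are 20 mm deep. Four cheeks, 4 mm thick and 24 mm long up the slope, rise 28 mm from the face beside the batteries, 23 and 69 mm to each side (42 mm clear between): fingers fit only up-slope and down-slope of a battery
- bottle: clear plastic bottle standing loose on the table, 450 g, 160 mm high, open at the top: round body 110 mm across up to 95 mm high, shoulder from 95 to 125 mm, then a straight neck of 33 mm outside and 25 mm inside diameter. 4 mm walls; the inner floor, 6 mm up, rises to a cone in the middle (68 mm across, tip 38 mm up) so that batteries roll aside. Origin: centre of the underside, z up
- bottle_mouth (a point): centre of the bottle's open mouth, at the level of its rim, 160 mm above its underside
- calculator: dark pocket calculator lying flat, 120 x 70 x 17 mm, long side along its x; origin at the centre of its underside. Bystander
- stapler: white stapler, 135 x 36 x 55 mm, long side along its x; origin at the centre of its underside. Bystander
- dispenser: heavy black tape dispenser with a roll, 200 x 75 mm, 122 mm high, long side along its x; origin at the centre of its underside. Bystander
There are look-alikes about, which are no part of the job. What is shaped like the bottle but pink or yellow is not meant.

How it is judged (in metres and radians):
On the way, in this order (a step that is already met when the one before it is completed fails the run):
1. one battery, and only one, is inside the bottle ((((z of cell1 in the frame of bottle between 0 and 0.105 m and horizontal distance between cell1 and bottle below 0.056 m) and not (z of cell2 in the frame of bottle between 0 and 0.105 m and horizontal distance between cell2 and bottle below 0.056 m) and not (z of cell3 in the frame of bottle between 0 and 0.105 m and horizontal distance between cell3 and bottle below 0.056 m)) or (not (z of cell1 in the frame of bottle between 0 and 0.105 m and horizontal distance between cell1 and bottle below 0.056 m) and (z of cell2 in the frame of bottle between 0 and 0.105 m and horizontal distance between cell2 and bottle below 0.056 m) and not (z of cell3 in the frame of bottle between 0 and 0.105 m and horizontal distance between cell3 and bottle below 0.056 m)) or (not (z of cell1 in the frame of bottle between 0 and 0.105 m and horizontal distance between cell1 and bottle below 0.056 m) and not (z of cell2 in the frame of bottle between 0 and 0.105 m and horizontal distance between cell2 and bottle below 0.056 m) and (z of cell3 in the frame of bottle between 0 and 0.105 m and horizontal distance between cell3 and bottle below 0.056 m)))), for 0.2 s.
2. two batteries are inside the bottle, the third not yet ((((z of cell1 in the frame of bottle between 0 and 0.105 m and horizontal distance between cell1 and bottle below 0.056 m) and (z of cell2 in the frame of bottle between 0 and 0.105 m and horizontal distance between cell2 and bottle below 0.056 m) and not (z of cell3 in the frame of bottle between 0 and 0.105 m and horizontal distance between cell3 and bottle below 0.056 m)) or ((z of cell1 in the frame of bottle between 0 and 0.105 m and horizontal distance between cell1 and bottle below 0.056 m) and not (z of cell2 in the frame of bottle between 0 and 0.105 m and horizontal distance between cell2 and bottle below 0.056 m) and (z of cell3 in the frame of bottle between 0 and 0.105 m and horizontal distance between cell3 and bottle below 0.056 m)) or (not (z of cell1 in the frame of bottle between 0 and 0.105 m and horizontal distance between cell1 and bottle below 0.056 m) and (z of cell2 in the frame of bottle between 0 and 0.105 m and horizontal distance between cell2 and bottle below 0.056 m) and (z of cell3 in the frame of bottle between 0 and 0.105 m and horizontal distance between cell3 and bottle below 0.056 m)))), for 0.2 s.
At the end, for the whole second after the job is handed in: all three batteries are inside the bottle, below its neck (middle of each less than 105 mm above the bottle's underside and within 56 mm of its axis) and at rest; the bottle stands upright (within 0.1 rad), at rest, within 50 mm of where it was (z of cell1 in the frame of bottle between 0 and 0.105 m and horizontal distance between each of cell1, cell2, cell3 and bottle below 0.056 m and z of cell2 in the frame of bottle between 0 and 0.105 m and z of cell3 in the frame of bottle between 0 and 0.105 m and linear speed of each of cell1, cell2, cell3 below 0.05 m/s and angle between bottle's own z axis and vertical below 0.1 rad and distance of bottle from where it was at the start of the episode below 0.05 m and linear speed of bottle below 0.03 m/s); the robot touches nothing.
It fails at once if the calculator is pushed more than 30 mm (distance of calculator from where it was at the start of the episode above 0.03 m).
It fails at once if the stapler is pushed more than 30 mm (distance of stapler from where it was at the start of the episode above 0.03 m).
It fails at once if the dispenser is pushed more than 30 mm (distance of dispenser from where it was at the start of the episode above 0.03 m).
It fails at once if the bottle is tipped over (0.5 rad) (angle between bottle's own z axis and vertical above 0.5 rad).
It also fails if it takes over 70 s, if anything falls off the work surface, if the arm or the gripper's body presses on something with over 40 N, if the wrist force passes 120 N, or if a joint passes its speed limit or range.

## Working session

There is one attempt and no reset: what is moved stays moved. The work goes in short steps, Python scripts to look and compute and a tool call to move; the robot and the scene stay as the last step left them, time stands still between calls to the robot, and variables do not carry over. Pictures are saved under pics/ and viewed, at most 10 in all, crops included, and the job is handed in when it is done.

Besides the shell and the picture viewer there is one more tool, called after "Request:" by a JSON object that holds its "method" and its "body". servo_tool: Moves the arm, as the interface text tells. Its arguments: {"type":"object","properties":{"plan":{"type":"array"},"force":{"type":"number"}},"required":["plan"]}

```bash
ls; mkdir -p pics; cat > h.py <<'E'
import numpy as np, cv2
from bench import sense, optics, r
def snap(n):
    s=optics.snapshot(n); s['K']=np.array([[s['fx'],0,s['cx']],[0,s['fy'],s['cy']],[0,0,1.]]); s['d']=np.array(s['dist_coeffs'],float); s['T']=np.array(s['cam_to_world'],float); return s
def ray(s,px):
    u=cv2.undistortPoints(np.array([[px]],float),s['K'],s['d'])[0,0]
    d=s['T'][:3,:3]@np.array([u[0],u[1],1]); return s['T'][:3,3],d/np.linalg.norm(d)
def onz(s,px,z):
    o,d=ray(s,px); return o+d*(z-o[2])/d[2]
def proj(s,P):
    T=np.linalg.inv(s['T']); return cv2.projectPoints(np.array(P,float).reshape(-1,3),cv2.Rodrigues(T[:3,:3])[0],T[:3,3],s['K'],s['d'])[0][:,0]
def tri(rays):
    A=np.zeros((3,3));b=np.zeros(3)
    for o,d in rays:
        M=np.eye(3)-np.outer(d,d);A+=M;b+=M@o
    p=np.linalg.solve(A,b); return p,[np.linalg.norm((np.eye(3)-np.outer(d,d))@(p-o)) for o,d in rays]
E
python3 - <<'E'
from h import *
print(sense())
a=snap('scene');b=snap('top');c=snap('wrist')
import pickle;pickle.dump((a,b,c),open('s0.pkl','wb'))
for s in(a,b,c):print(s['T'].round(3).tolist(),s['fx'])
for n,s in zip('stw',(a,b,c)):cv2.imwrite(f'pics/{n}0.png',cv2.resize(s['frame'],(768,576)))
E
```

```text
pics
{'time': 0.0, 'joint_pos': array([-7.88632020e+01,  7.51380466e+00,  8.53303449e+01,  8.21419520e-04,
        8.72609683e+01, -4.89379477e+00]), 'qd': array([-0.06308459, -0.09640985,  0.07694736, -0.01806964,  0.03150673,
        0.06668456]), 'joint_efforts': array([ 6.48841160e-05, -5.69385087e+01, -5.00557208e+01,  2.27654499e-05,
        1.45245643e-02,  4.51850440e-06]), 'tool_pos': array([ 165.62732242, -576.25128659,  302.84768024]), 'tcp_rot': array([-1.79895335e+02, -9.78491532e-03,  1.60305438e+01]), 'ft_force': array([ 0.54534193, -0.27346469,  0.56672571]), 'wrist_torque': array([-0.0126659 , -0.0430901 , -0.00528322]), 'grip_force': 0.0, 'finger_gap': 85.66371615340783}
[[0.757, 0.491, -0.431, 961.997], [0.653, -0.573, 0.495, -379.718], [-0.004, -0.656, -0.755, 781.217], [0.0, 0.0, 0.0, 1.0]] 377.16584554542106
[[0.013, -0.999, 0.048, 520.702], [-1.0, -0.012, 0.017, 52.152], [-0.016, -0.048, -0.999, 1058.324], [0.0, 0.0, 0.0, 1.0]] 377.5988446330245
[[0.276, -0.927, -0.253, 228.086], [-0.961, -0.267, -0.072, -559.356], [-0.001, 0.263, -0.965, 372.532], [0.0, 0.0, 0.0, 1.0]] 298.92815304660115
```

View pics/s0.png

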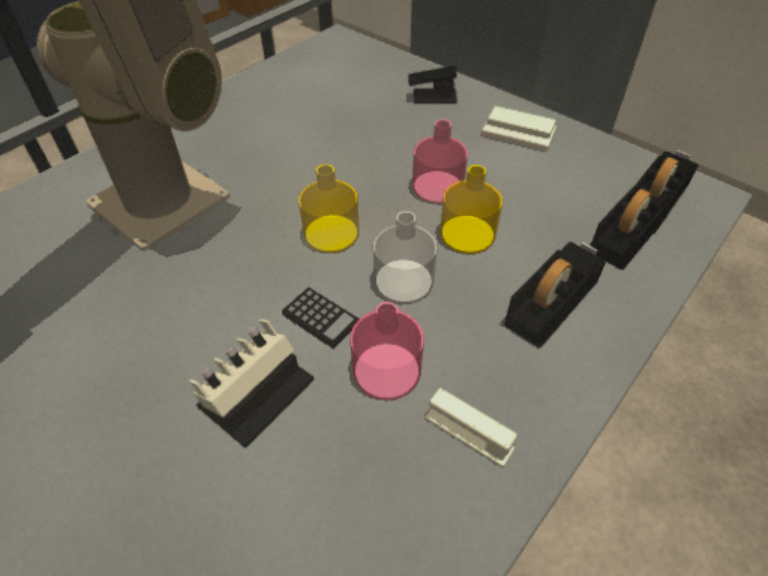

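View pics/t0.png

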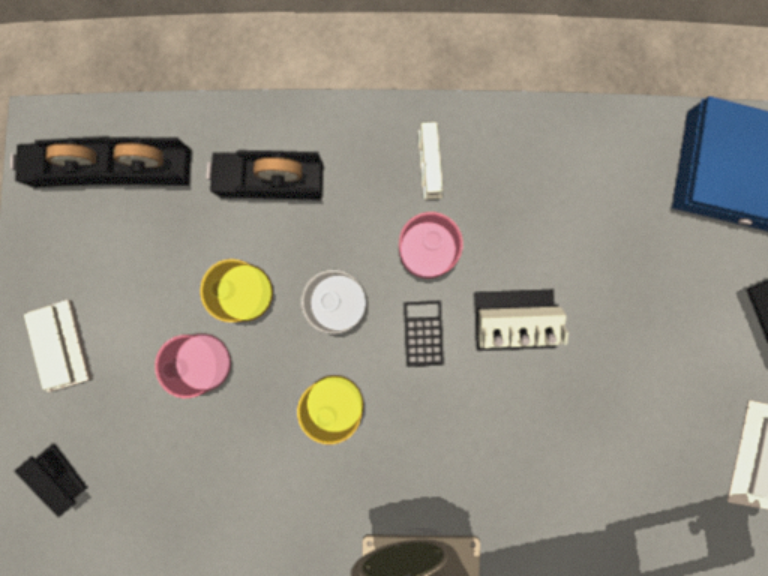

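The scene view (768 px) shows the holder at about (245,375), facing the robot, and the only clear bottle at (405,260). In the top view they are at (520,325) and (333,302). The other bottles are pink at (430,245) and (193,365), and yellow at (235,292) and (330,408). Those are look-alikes, so the clear one is the one meant. The calculator is at (423,333), the nearest stapler at (430,160) and the dispenser at (265,175). I'll enlarge the holder and bottle to confirm.

```bash
python3 - <<'E'
from h import *
import pickle;a,b,c=pickle.load(open('s0.pkl','rb'))
f=lambda s,x0,y0:cv2.resize(s['frame'][y0:y0+75,x0:x0+100],(400,300),interpolation=cv2.INTER_CUBIC)
# scene holder(120,205),scene bottle neck (220,135), top holder(300,180), top bottle (180,165)
cv2.imwrite('pics/m1.png',np.vstack([np.hstack([f(a,115,205),f(a,220,135)]),np.hstack([f(b,300,180),f(b,180,165)])]))
print(onz(b,(222,200),160),onz(b,(347,222),66), onz(b,(331,223),90),onz(b,(366,223),90))
E
```

```text
[539.997398  150.7318147 160.       ] [ 488.34128921 -168.33499278   66.        ] [ 486.1400036 -121.8057928   90.       ] [ 487.03327661 -212.20112485   90.        ]
```

View pics/m1.png

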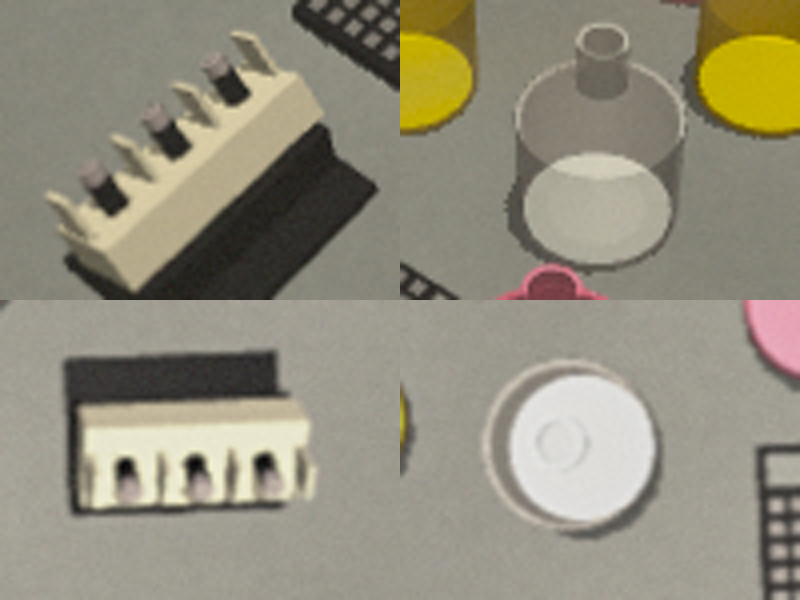

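The crop confirms the clear bottle: mouth at scene px (271,145) and top px (220.5,201). In the holder crops, the three cells' steel ends lean towards the robot, at top px of about (332,228), (350,227) and (367,225). I'll move the wrist camera over the holder.

Request:
{"method": "servo_tool", "body": {"plan": [[[0.032,0.04,0,7.4,0.085],[0.032,0.04,0,7.4,0.085],[0.032,0.04,0,7.4,0.085],[0.032,0.04,0,7.4,0.085],[0.032,0.04,0,7.4,0.085],[0.032,0.04,0,7.4,0.085],[0.032,0.04,0,7.4,0.085],[0.032,0.04,0,7.4,0.085],[0.032,0.04,0,7.4,0.085],[0.032,0.04,0,7.4,0.085]]]}}

```text
time: 1.15
tool_pos: [478.9, -184.3, 303.8]
tcp_rot: [180.0, 0.0, 90.3]
ft_force: [1.7, -1.5, -1.1]
finger_gap: 85.3
grip_force: 0.0
```

Request:
{"method": "servo_tool", "body": {"plan": [[[0,0,0,0,0.03],[0,0,0,0,0.03]]], "force": 40}}

```text
time: 1.35
tool_pos: [478.5, -185.0, 303.5]
tcp_rot: [-179.9, -0.0, 90.2]
ft_force: [0.1, -0.6, -0.6]
finger_gap: 58.6
grip_force: 0.0
```

```bash
python3 - <<'E'
from h import *
import pickle
c=snap('wrist');pickle.dump(c,open('w1.pkl','wb'));s=sense()
print(s['tool_pos'],s['tcp_rot'],s['finger_gap'],s['joint_pos'])
print(c['T'].round(2))
cv2.imwrite('pics/w1.png',cv2.resize(c['frame'],(768,576)))
E
```

```text
[ 477.92223478 -186.05922673  303.5387333 ] [-1.79947771e+02  8.08888882e-03  9.00482979e+01] 50.908109873282015 [-2.69831619e+01 -6.07493930e+00  9.89613240e+01 -3.09803542e-02
  8.71564628e+01 -2.70299076e+01]
[[ 1.0000e+00  0.0000e+00 -0.0000e+00  4.7691e+02]
 [ 0.0000e+00 -9.6000e-01 -2.6000e-01 -1.1986e+02]
 [-0.0000e+00  2.6000e-01 -9.6000e-01  3.7308e+02]
 [ 0.0000e+00  0.0000e+00  0.0000e+00  1.0000e+00]]
```

View pics/w1.png

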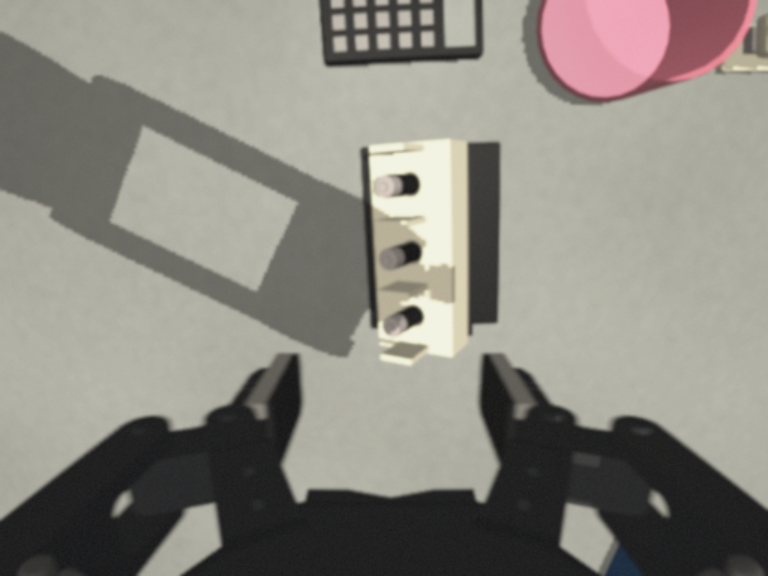

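The wrist view (768 px) shows the three cell tops at about (385,187), (388,258) and (394,325), all leaning to the robot side, with the jaws aligned up and down the slope. I'll take a second wrist view to triangulate.

Request:
{"method": "servo_tool", "body": {"plan": [[[0,0.02,-0.02,0,0.03],[0,0.02,-0.02,0,0.03],[0,0,0,0,0.03],[0,0,0,0,0.03]]]}}

```text
time: 1.8
tool_pos: [477.3, -147.3, 263.8]
tcp_rot: [-179.9, 0.0, 89.9]
ft_force: [0.2, -0.6, 0.0]
finger_gap: 29.9
grip_force: 0.0
```

```bash
python3 - <<'E'
from h import *
import pickle
w1=pickle.load(open('w1.pkl','rb'));c=snap('wrist');pickle.dump(c,open('w2.pkl','wb'));s=sense()
print(s['tool_pos'],s['tcp_rot'],s['finger_gap']);print(c['T'].round(2).tolist())
m=lambda s,x,y:cv2.resize(s['frame'][y:y+120,x:x+80],(400,600),interpolation=cv2.INTER_CUBIC)
P=proj(c,[[465,-165,80]])[0];print(P); x,y=int(P[0]-40),int(P[1]-60);print(x,y)
cv2.imwrite('pics/m2.png',np.hstack([m(w1,230,105),m(c,x,y)]))
E
```

```text
[ 477.85834227 -147.65120171  264.59756975] [1.79969037e+02 4.60270470e-02 8.99280312e+01] 30.18557808613574
[[1.0, -0.0, -0.0, 476.05], [-0.0, -0.96, -0.26, -82.19], [-0.0, 0.26, -0.96, 333.33], [0.0, 0.0, 0.0, 1.0]]
[248.02782425 211.46744968]
208 151
```

View pics/m2.png

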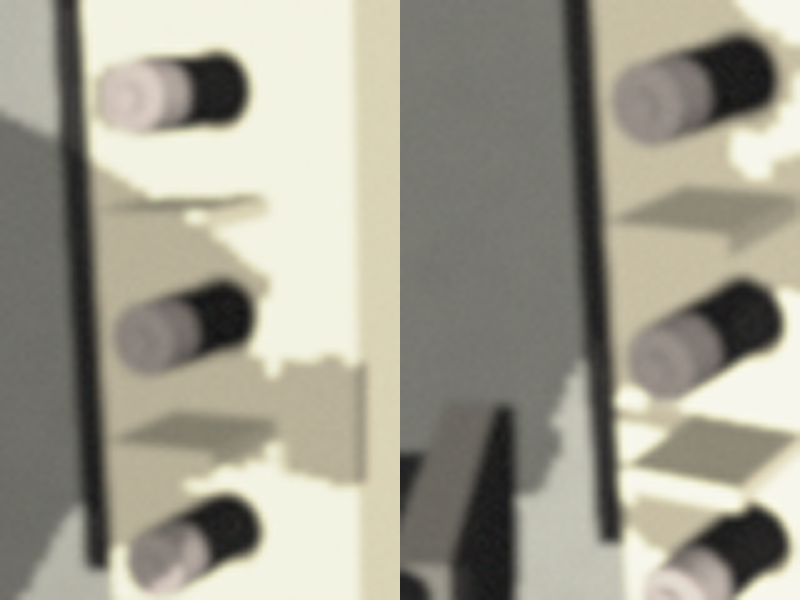

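The enlarged crop shows the end-disc centres at crop px, first view: A (132,93), B (146,340), C (160,560). In the second view they are A (244,103), B (261,365) and C (275,588), measured from the panel's left edge.

```bash
python3 - <<'E'
from h import *
import pickle
a,b,c=pickle.load(open('s0.pkl','rb'));w1=pickle.load(open('w1.pkl','rb'));w2=pickle.load(open('w2.pkl','rb'))
A=[(132,93),(146,340),(160,560)];B=[(244,103),(261,365),(275,588)]
S=[(213,62),(152,115),(95,170)];T=[(129,191),(200,188),(270,181)]
T=[(129,192),(200,191),(270,183)][::1]
for i in range(3):
    r1=ray(w1,(230+A[i][0]/5-.4,105+A[i][1]/5-.4));r2=ray(w2,(208+B[i][0]/5-.4,151+B[i][1]/5-.4))
    r3=ray(a,(115+S[i][0]/4-.4,205+S[i][1]/4-.4))
    print('w',tri([r1,r2]),'\n all',tri([r1,r2,r3]))
m=tri([ray(a,(220+203/4-.4,135+41/4-.4)),ray(b,(180+162/4-.4,165+145/4-.4))]);print(m)
E
```

```text
w (array([ 472.83489934, -126.6800025 ,   90.80699443]), [np.float64(0.07860329130032352), np.float64(0.07860329130021096)]) 
 all (array([ 473.22991467, -126.47032982,   86.83074815]), [np.float64(0.4816465191581342), np.float64(1.0630055701521581), np.float64(1.5203802844466716)])
w (array([ 475.53917075, -173.36315009,   88.42465943]), [np.float64(0.046422315821040845), np.float64(0.0464223158210255)]) 
 all (array([ 475.99381031, -172.93455421,   87.83905936]), [np.float64(0.6693777239880379), np.float64(0.7873534569338757), np.float64(1.4534223115189977)])
w (array([ 478.29755942, -220.78684019,   81.04175237]), [np.float64(0.24176473956118955), np.float64(0.24176473956107708)]) 
 all (array([ 479.13322048, -216.8728909 ,   87.24499742]), [np.float64(1.7860647765348796), np.float64(1.213260512708828), np.float64(2.749514775235613)])
(array([539.87885161, 157.01847552, 160.70931143]), [np.float64(2.7049615722220217), np.float64(2.7049615722218667)])
```

Cell tops are A (473,-126.5), B (475.8,-173) and C (478.4,-218.5), at a height of about 89. The row is yawed +3.4°, and the bottle mouth is at (540,157,160.7). I'll start with A.

Request:
{"method": "servo_tool", "body": {"plan": [[[-0.001,0.021,0,3.5,0.036],[0,0,-0.03,0,0.036],[0,0,-0.03,0,0.036],[0,0,-0.02,0,0.036],[0,0,-0.01,0,0.036],[0,0,-0.01,0,0.036],[0,0,0,0,0.036],[0,0,0,0,0.036]]], "force": 40}}

```text
time: 2.65
tool_pos: [477.6, -125.8, 164.9]
tcp_rot: [179.9, 0.0, 93.5]
ft_force: [-0.1, -0.4, 1.3]
finger_gap: 36.3
grip_force: 0.0
```

```bash
python3 - <<'E'
from h import *
c=snap('wrist');s=sense();print(s['tool_pos'],s['tcp_rot'],s['ft_force'],s['finger_gap'])
a=snap('scene');P=proj(a,[[475,-126,100]])[0].astype(int);print(P)
cv2.imwrite('pics/g1.png',np.hstack([cv2.resize(c['frame'][100:340,150:370],(400,436)),cv2.resize(a['frame'][P[1]-50:P[1]+59,P[0]-50:P[0]+50],(400,436),interpolation=cv2.INTER_CUBIC)]))
E
```

```text
[ 477.78440107 -125.70292315  165.15710682] [1.79902688e+02 4.74056487e-02 9.35155402e+01] [-0.87801005  0.63458549  0.36235818] 36.10989809636035
[166 216]
```

View pics/g1.png

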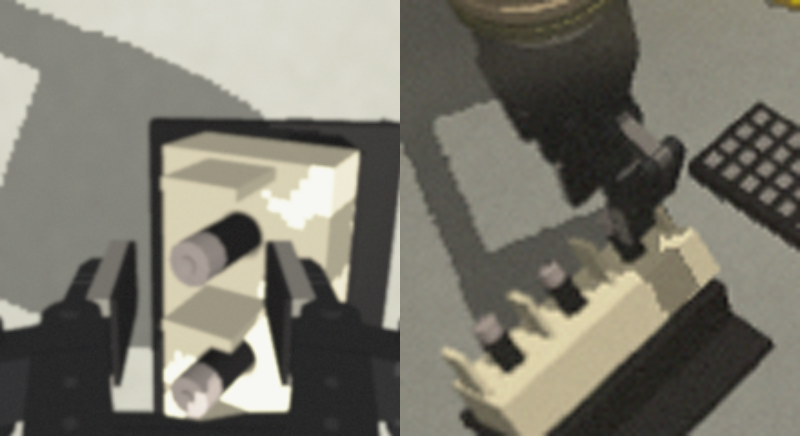

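The view shows cell A at wrist crop (200,260), between the open pads at x of about 135 and 268. The scene panel agrees. I'll check the height and centring with this third view's ray.

```bash
python3 - <<'E'
from h import *
import pickle
w1=pickle.load(open('w1.pkl','rb'));w2=pickle.load(open('w2.pkl','rb'))
c=snap('wrist')
rs=[ray(w1,(230+132/5-.4,105+93/5-.4)),ray(w2,(208+244/5-.4,151+103/5-.4)),ray(c,(150+199*.55,100+261*.55))]
print(tri(rs)); print(proj(c,[[473,-126.5,91],[475,-126,92]]))
rs=[ray(w1,(230+146/5-.4,105+340/5-.4)),ray(w2,(208+261/5-.4,151+365/5-.4)),ray(c,(150+197*.55,100+391*.55))]
print(tri(rs))
E
```

```text
(array([ 473.9294426 , -126.75339927,   88.30322399]), [np.float64(1.0513276868342503), np.float64(1.2645893538110005), np.float64(2.2874174510000027)])
[[253.35512814 245.60225577]
 [257.21490866 245.74663175]]
(array([ 476.49662189, -174.10690803,   85.15737766]), [np.float64(0.9351010365802495), np.float64(1.103987094847819), np.float64(1.96338002035439)])
```

Relative to the pads in the close view, the cell top is centred at x of about 477.3. I'll shift +3 mm, descend and grip.

Request:
{"method": "servo_tool", "body": {"plan": [[[0.003,-0.0005,0,0,0.032],[0,0,-0.006,0,0.032],[0,0,-0.005,0,0.032],[0,0,0,0,0.032],[0,0,0,0,0.032]]]}}

```text
time: 3.3
tool_pos: [479.7, -125.6, 152.4]
tcp_rot: [-179.9, -0.0, 93.5]
ft_force: [-0.2, 0.2, -0.3]
finger_gap: 31.6
grip_force: 0.0
```

Request:
{"method": "servo_tool", "body": {"plan": [[[0,0,0,0,0.02],[0,0,0,0,0.015],[0,0,0,0,0.01],[0,0,0,0,0.01],[0,0,0,0,0.01]]], "force": 30}}

```text
time: 3.8
tool_pos: [480.2, -125.8, 153.1]
tcp_rot: [180.0, 0.0, 93.5]
ft_force: [0.9, -0.9, 0.9]
finger_gap: 15.4
grip_force: 26.1
```

Request:
{"method": "servo_tool", "body": {"plan": [[[-0.003,0,0.005,0,0.01],[-0.003,0,0.005,0,0.01],[-0.003,0,0.005,0,0.01],[-0.003,0,0.005,0,0.01],[-0.002,0,0.006,0,0.01],[0,0,0.01,0,0.01],[0,0,0.02,0,0.01],[0,0,0.03,0,0.01],[0,0,0.03,0,0.01],[0,0,0,0,0.01]]]}}

```text
time: 4.8
tool_pos: [467.9, -126.5, 274.4]
tcp_rot: [179.6, 0.2, 93.5]
ft_force: [0.9, 0.0, 0.4]
finger_gap: 14.3
grip_force: 26.6
```

```bash
cat > v.py <<'E'
from h import *
import sys
c=snap('wrist');s=sense();print(s['tool_pos'],s['tcp_rot'],s['ft_force'],s['finger_gap'],s['grip_force'])
a=snap('scene');t=s['tool_pos'];P=proj(a,[[t[0],t[1],t[2]-73]])[0].astype(int);print(P)
x,y=max(P[0]-50,0),max(P[1]-50,0)
cv2.imwrite(sys.argv[1],np.hstack([cv2.resize(c['frame'][100:340,150:370],(400,436)),cv2.resize(a['frame'][y:y+109,x:x+100],(400,436),interpolation=cv2.INTER_CUBIC)]))
E
python3 v.py pics/g2.png
```

```text
[ 467.19893999 -126.20757605  271.99161558] [1.79746669e+02 1.22832850e-01 9.35292354e+01] [ 0.48436789 -0.17415281 -0.306961  ] 14.295103378771936 26.58614695072174
[155 186]
```

View pics/g2.png

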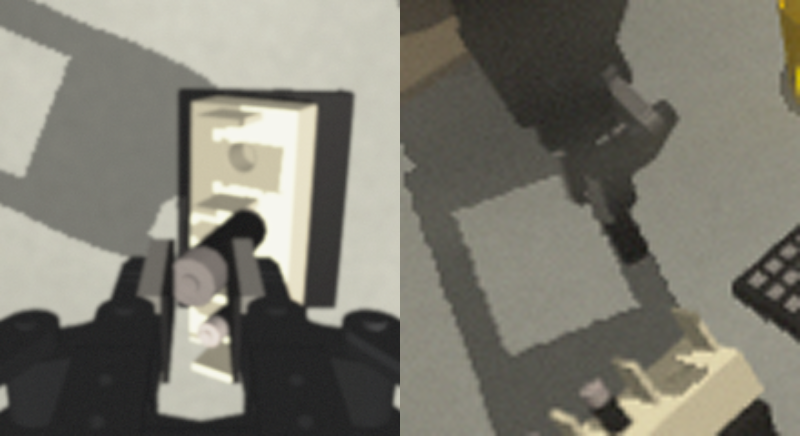

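Cell A is out of its socket and gripped. In the wrist panel its nub end is at (197,283) and its lower end at (247,228). That suggests it may still be tilted, so I'll compute the pose.

```bash
cat > tilt.py <<'E'
from h import *
def tilt(c,top,bot,ztop):
    p=onz(c,top,ztop);o,d=ray(c,bot);w=o-p;b=w@d;q=w@w-2500
    for t in (-b-np.sqrt(max(b*b-q,0)),-b+np.sqrt(max(b*b-q,0))):
        e=o+t*d;v=(p-e)/50
        if v[2]>0: print(ztop,p.round(1),e.round(1),'tilt',np.degrees(np.arccos(v[2])).round(1),v.round(2))
E
python3 - <<'E'
from tilt import *
c=snap('wrist');a=snap('scene')
for z in (205,210,215,220): tilt(c,(150+197*.55,100+283*.55),(150+247*.55,100+229*.55),z)
print(tri([ray(c,(285.9,226)),ray(a,(105+235/4,136+252/4))]),tri([ray(c,(258.4,255.7)),ray(a,(105+196/4,136+190/4))]))
E
```

```text
205 [ 464.3 -127.8  205. ] [ 482.  -128.9  158.3] tilt 20.8 [-0.35  0.02  0.93]
210 [ 464.2 -125.4  210. ] [ 481.4 -127.1  163.1] tilt 20.3 [-0.35  0.04  0.94]
215 [ 464.  -122.9  215. ] [ 480.9 -125.3  168. ] tilt 19.9 [-0.34  0.05  0.94]
220 [ 463.9 -120.4  220. ] [ 480.3 -123.5  172.9] tilt 19.5 [-0.33  0.06  0.94]
(array([ 481.39702313, -124.78212824,  167.74995943]), [np.float64(0.7658881912726531), np.float64(0.7658881912728184)]) (array([ 464.57494359, -126.78613246,  206.47182199]), [np.float64(0.4394952426974707), np.float64(0.4394952426974767)])
```

The cell is tilted about 20°, lower end towards +x. That still fits the 25 mm neck for about 20 mm of insertion. I'll carry it over the bottle and hover, then locate the mouth with the wrist camera.

Request:
{"method": "servo_tool", "body": {"plan": [[[0,0,0.02,0,0.01],[0.007,0.032,0,0,0.01],[0.007,0.032,0,0,0.01],[0.007,0.032,0,0,0.01],[0.007,0.032,0,0,0.01],[0.007,0.032,0,0,0.01],[0.007,0.032,0,0,0.01],[0.007,0.032,0,0,0.01],[0.007,0.032,0,0,0.01],[0.006,0.027,0,0,0.01]]]}}

```text
time: 6.0
tool_pos: [527.4, 158.9, 287.1]
tcp_rot: [-179.8, 0.0, 93.6]
ft_force: [0.2, 0.0, 0.7]
finger_gap: 14.3
grip_force: 26.6
```

Request:
{"method": "servo_tool", "body": {"plan": [[[0,0,0,0,0.01],[0,0,0,0,0.01]]]}}

```text
time: 6.2
tool_pos: [527.4, 157.4, 287.3]
tcp_rot: [-179.8, 0.0, 93.6]
ft_force: [0.3, -0.2, 0.9]
finger_gap: 14.4
grip_force: 26.6
```

```bash
python3 v.py pics/g3.png
```

```text
[527.47948353 156.80989742 287.62507913] [-1.79865613e+02  4.46447482e-02  9.35546379e+01] [-0.53688563 -0.04414491 -0.28853756] 14.293115038559002 26.588943600654602
[265 125]
```

View pics/g3.png

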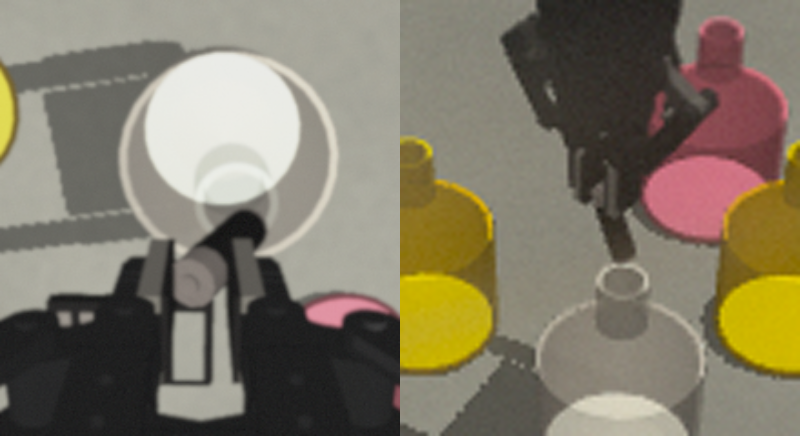

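In the wrist panel the mouth ring is centred near (236,203), radius about 40, with the cell's lower end at (247,228). In the scene panel the mouth is at (222,281), just below the cell tip at (222,250).

```bash
python3 - <<'E'
from tilt import *
c=snap('wrist');a=snap('scene');x0,y0=265-50,125-50
w=lambda u,v:ray(c,(150+u*.55,100+v*.55)); s=lambda u,v:ray(a,(x0+u/4-.4,y0+v/4-.4))
print('mouth',tri([w(236,203),s(222,281)]),onz(c,(150+236*.55,100+203*.55),160))
print('bot',tri([w(247,229),s(222,251)]))
for z in (220,225,230): tilt(c,(150+197*.55,100+283*.55),(150+247*.55,100+229*.55),z)
E
```

```text
mouth (array([540.2648481 , 158.38179306, 160.54841924]), [np.float64(0.9428781573292913), np.float64(0.9428781573292243)]) [539.5320473  157.66654053 160.        ]
bot (array([541.68257264, 157.12502574, 186.00231362]), [np.float64(0.001751046507787169), np.float64(0.0017510465079984107)])
220 [525.3 153.1 220. ] [543.1 152.4 173.3] tilt 20.9 [-0.36  0.01  0.93]
225 [525.2 155.5 225. ] [542.6 154.2 178.1] tilt 20.4 [-0.35  0.03  0.94]
230 [525.1 158.  230. ] [542. 156. 183.] tilt 19.9 [-0.34  0.04  0.94]
```

The bottom end is 2 mm in +x and 1 mm in -y from the mouth axis. I'll correct that, lower it and watch the force.

Request:
{"method": "servo_tool", "body": {"plan": [[[0.001,0.001,-0.01,0,0.01],[0,0,-0.01,0,0.01],[0,0,-0.008,0,0.01],[0,0,-0.006,0,0.01],[0,0,-0.004,0,0.01],[0,0,-0.002,0,0.01],[0,0,0,0,0.01]]]}}

```text
time: 7.1
tool_pos: [529.0, 158.3, 248.7]
tcp_rot: [-180.0, 0.0, 93.5]
ft_force: [0.1, 0.1, -0.2]
finger_gap: 14.8
grip_force: 26.6
```

```bash
python3 v.py pics/g4.png
```

```text
[529.13391771 158.31578022 249.04366456] [ 1.79988396e+02 -1.76244725e-03  9.35360257e+01] [0.74478674 0.10210272 0.50184272] 14.119731360499236 26.5922749042511
[266 137]
```

View pics/g4.png

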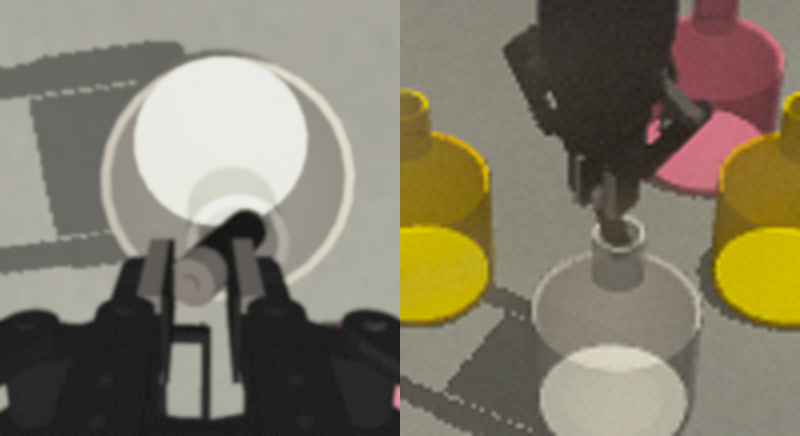

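Both panels show the cell's lower end inside the neck (scene panel at about (215,240)), and there is no contact force. I'll go 5 mm deeper and release.

Request:
{"method": "servo_tool", "body": {"plan": [[[0,0,-0.003,0,0.01],[0,0,-0.002,0,0.01],[0,0,0,0,0.01],[0,0,0,0,0.035],[0,0,0,0,0.035],[0,0,0,0,0.035],[0,0,0,0,0.035],[0,0,0,0,0.035]]]}}

```text
time: 8.0
tool_pos: [529.1, 158.3, 244.0]
tcp_rot: [180.0, -0.0, 93.5]
ft_force: [-0.2, -0.4, -0.4]
finger_gap: 35.2
grip_force: 0.0
```

```bash
cat > chk.py <<'E'
from h import *
import pickle
# dark-pixel count inside the clear bottle's silhouette (scene): lower body, and around the neck
a=snap('scene');g=a['frame'].max(2)
g0=pickle.load(open('s0.pkl','rb'))[0]['frame'].max(2)
def reg(z0,z1,rad):
    th=np.linspace(0,2*np.pi,24);P=[[540+rad*np.cos(t),158+rad*np.sin(t),z] for z in(z0,z1) for t in th]
    m=np.zeros(g.shape,np.uint8);cv2.fillConvexPoly(m,cv2.convexHull(proj(a,P).astype(np.int32)),255);return m>0
for n,z0,z1,rr in(('body',6,60,50),('neck',125,158,16),('above',165,200,14)):
    m=reg(z0,z1,rr);print(n,m.sum(),'dark now',(g[m]<70).sum(),'before',(g0[m]<70).sum())
s=sense();print(s['time'],s['tool_pos'],s['finger_gap'])
E
python3 chk.py
```

```text
body 1367 dark now 0 before 0
neck 253 dark now 0 before 0
above 235 dark now 34 before 0
8.05 [529.10004776 158.2643063  243.94685931] 34.71676149104515
```

Request:
{"method": "servo_tool", "body": {"plan": [[[0,0,0.02,0,0.036],[0,0,0.03,0,0.036],[-0.01,-0.04,0.01,0,0.036],[-0.01,-0.04,0,0,0.036],[-0.01,-0.04,0,0,0.036],[-0.005,-0.04,0,0,0.036],[-0.005,-0.04,0,0,0.036],[-0.005,-0.03,0,0,0.036],[-0.005,-0.03,0,0,0.036],[0,0,0,0,0.036]]]}}

```text
time: 9.05
tool_pos: [478.5, -104.8, 304.0]
tcp_rot: [-180.0, 0.1, 93.3]
ft_force: [0.3, 1.6, 0.1]
finger_gap: 36.1
grip_force: 0.0
```

```bash
cat > chk.py <<'E'
from h import *
import pickle,sys
A0,B0,_=pickle.load(open('s0.pkl','rb'));S={'scene':(A0,snap('scene')),'top':(B0,snap('top'))}
for n,(o,s) in S.items():
    d=cv2.absdiff(o['frame'],s['frame']).max(2);P=proj(s,[[540,158,z] for z in(10,150)]).mean(0)
    m=np.zeros(d.shape,np.uint8);th=np.linspace(0,6.28,24)
    pts=[[540+q*np.cos(t),158+q*np.sin(t),z] for z,q in((4,56),(95,56),(160,17)) for t in th]
    cv2.fillConvexPoly(m,cv2.convexHull(proj(s,pts).astype(np.int32)),255)
    k=((d>25)&(m>0)).astype(np.uint8);N,L,st,ce=cv2.connectedComponentsWithStats(k)
    print(n,[(st[i,4],ce[i].round(0).tolist(),onz(s,ce[i],13).round(0).tolist(),s['frame'][L==i].mean(0).round().tolist()) for i in range(1,N) if st[i,4]>12])
q=sense();print(q['time'],q['tool_pos'],q['tcp_rot'],q['finger_gap'])
E
python3 chk.py
```

```text
scene [(np.int32(92), [274.0, 183.0], [547.0, 176.0, 13.0], [98.0, 108.0, 114.0])]
top [(np.int32(91), [227.0, 192.0], [564.0, 154.0, 13.0], [161.0, 171.0, 178.0])]
9.15 [ 478.97896561 -102.17853928  303.96292531] [ 1.79990305e+02 -1.49584368e-02  9.34249314e+01] 35.80042481474748
```

The cell is in the bottle: there is a new blob inside the body in both views, and nothing in the neck. Next is cell B, with the same grasp offset by one 46 mm pitch at 3.4° yaw, at TCP (483,-171.7,153).

Request:
{"method": "servo_tool", "body": {"plan": [[[0.004,-0.035,0,0,0.032],[0,-0.0345,0,0,0.032],[0,0,-0.04,0,0.032],[0,0,-0.04,0,0.032],[0,0,-0.03,0,0.032],[0,0,-0.015,0,0.032],[0,0,-0.009,0,0.032],[0,0,0,0,0.032],[0,0,0,0,0.032]]]}}

```text
time: 10.05
tool_pos: [484.1, -171.3, 171.5]
tcp_rot: [179.9, 0.1, 93.6]
ft_force: [0.0, -1.1, 0.2]
finger_gap: 32.2
grip_force: 0.0
```

```bash
python3 - <<'E'
from h import *
s=sense();print(s['tool_pos'],s['tcp_rot'],s['finger_gap'])
E
```

```text
[ 484.09132532 -171.3369145   171.53204901] [1.79880573e+02 6.14941318e-02 9.35573098e+01] 32.228141390245476
```

Request:
{"method": "servo_tool", "body": {"plan": [[[-0.001,-0.0005,-0.008,0,0.032],[0,0,-0.006,0,0.032],[0,0,-0.0045,0,0.032],[0,0,0,0,0.032],[0,0,0,0,0.02],[0,0,0,0,0.015],[0,0,0,0,0.01],[0,0,0,0,0.01],[0,0,0,0,0.01]]], "force": 30}}

```text
time: 10.95
tool_pos: [483.2, -172.2, 153.1]
tcp_rot: [179.8, 0.1, 93.5]
ft_force: [-1.6, 0.0, 6.3]
finger_gap: 15.6
grip_force: 28.2
```

Request:
{"method": "servo_tool", "body": {"plan": [[[-0.003,0,0.005,0,0.01],[-0.003,0,0.005,0,0.01],[-0.003,0,0.005,0,0.01],[-0.003,0,0.005,0,0.01],[-0.002,0,0.006,0,0.01],[0,0,0.01,0,0.01],[0,0,0.02,0,0.01],[0,0,0.03,0,0.01],[0,0,0.04,0,0.01],[0,0,0.01,0,0.01]]]}}

```text
time: 11.95
tool_pos: [469.5, -172.5, 292.9]
tcp_rot: [179.7, 0.2, 93.5]
ft_force: [1.1, 0.1, 0.6]
finger_gap: 12.2
grip_force: 29.7
```

```bash
cat > held.py <<'E'
from h import *
# held cell: dark bottom end in wrist view near expected spot (first cell: bottom (286,226), end disc (258,255.7))
c=snap('wrist');g=c['frame'].max(2);roi=np.zeros(g.shape,np.uint8);roi[205:250,255:305]=1
k=((g<60)&(roi>0)).astype(np.uint8);N,L,st,ce=cv2.connectedComponentsWithStats(k)
i=1+st[1:,4].argmax();print('dark',st[i],ce[i]); 
ys,xs=np.nonzero(L==i);print('topmost',xs[ys==ys.min()].mean(),ys.min(),'rightmost',xs.max(),ys[xs==xs.max()].mean())
s=sense();print(s['time'],s['tool_pos'],s['finger_gap'],s['grip_force']);cv2.imwrite('pics/held.png',c['frame'])
for y in range(206,262,4):print(y,''.join('%4d'%v for v in g[y,244:306:3]))
E
python3 held.py
```

```text
dark [255 214  31  36 537] [268.4990689  227.02048417]
topmost 264.5 214 rightmost 285 225.5
12.0 [ 469.57714704 -172.52668176  292.84849227] 12.143460375140357 29.708071053028107
206  175 187  79  47 152 176 160 138 139 139 137 137 138 139 159 211 243 245 245 245 245
210  193 187  76  46 203 210 196 192 235 238 223 191 178 218 234 244 245 245 245 245 245
214  189 184  73  42 203 152  78  55 121 236 246 246 240 245 245 245 245 245 245 245 245
218  191 181  63  39  32  27  30  26  30  37 156 165 135 219 246 245 245 245 245 245 245
222  193 183  61  33  29  23  28  26  26  22  29  30  33  38 166 246 245 245 245 245 245
226  192 181  63  31  24  28  24  25  23  23  31  37  36  37  82 245 245 245 245 245 245
230  180 179 131  26  28  30  33  29  26  29  59  68  52  74 207 245 245 245 245 245 245
234   80  86 107  38  59  75  75  53  30  27  38  99 104 104 203 245 245 245 245 245 245
238   59  54  72 104 105 107 106 105 102  60  32  87 105 104 142 246 246 246 245 245 245
242   49  47 101 128 146 154 147 126 105  93  33  76 106 104 103  90  84  89 205 246 245
246   38  73 151 156 156 159 157 156 152 108  39  62 103 104 105  79  38  35  33 155 246
250   33  87 156 155 145 131 137 158 156 150  48  51 104 103 104  95  45  42  45  59 242
254   31  87 155 155 153 153 153 145 157 148  51  39 101 103 104 104  53  42  42  39 165
258   33  89 155 153 158 159 158 154 158 147  48  32  91 103 104 105  70  35  34  36  53
```

The grip reading differs from the first cell (gap 12.2), so I'll spend the last picture on this.

```bash
sed -i 's/^cv2.imwrite/cv2.imwrite("pics\/raw_s.png",a["frame"]);cv2.imwrite("pics\/raw_w.png",c["frame"])\ncv2.imwrite/' v.py; python3 v.py pics/g5.png
```

```text
[ 469.0256906  -172.26796295  290.28495825] [1.79770073e+02 1.38628683e-01 9.35283668e+01] [ 0.60849821 -0.57234491  0.53439249] 12.70807336946245 29.706058502197266
[136 193]
```

View pics/g5.png

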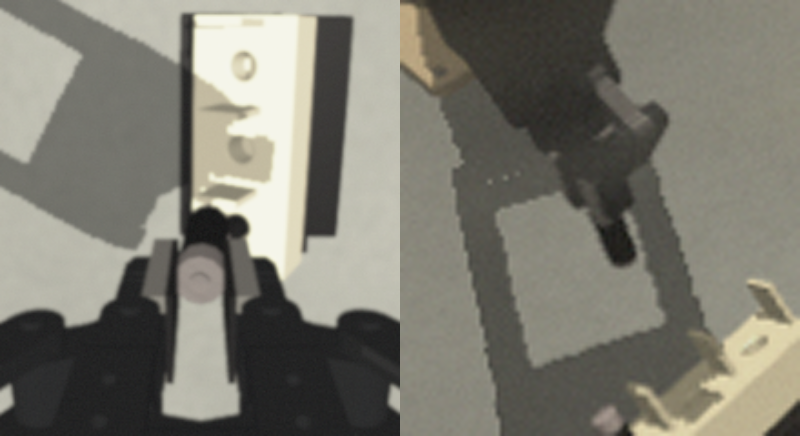

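Both panels show cell B gripped nearly upright: nub end at wrist crop (201,277), lower end at (208,223). The dark spot at (237,225) is cell C behind it.

```bash
python3 - <<'E'
from tilt import *
c=snap('wrist');a=snap('scene');s=sense();print(s['tool_pos'])
w=lambda u,v:(150+u*.55,100+v*.55)
S=lambda u,v:ray(a,(86+u/4-.4,143+v/4-.4))
print(tri([ray(c,w(208,224)),S(222,260)]))
for z in (225,230,235): tilt(c,w(201,277),w(208,224),z)
E
```

```text
[ 467.37431107 -171.41780659  285.73718255]
(array([ 470.17932717, -173.48371842,  175.98227824]), [np.float64(0.5671211393603552), np.float64(0.5671211393604177)])
225 [ 467. -171.  225.] [ 469.9 -174.3  175.2] tilt 5.0 [-0.06  0.07  1.  ]
230 [ 466.9 -168.6  230. ] [ 469.7 -172.4  180.2] tilt 5.4 [-0.06  0.08  1.  ]
235 [ 466.7 -166.2  235. ] [ 469.5 -170.5  185.3] tilt 5.9 [-0.06  0.09  0.99]
```

Request:
{"method": "servo_tool", "body": {"plan": [[[0.007,0.03,0.012,0,0.01],[0.008,0.037,0,0,0.01],[0.008,0.037,0,0,0.01],[0.008,0.037,0,0,0.01],[0.008,0.037,0,0,0.01],[0.008,0.037,0,0,0.01],[0.008,0.037,0,0,0.01],[0.008,0.037,0,0,0.01],[0.007,0.032,0,0,0.01],[0,0.01,0,0,0.01]]]}}

```text
time: 13.2
tool_pos: [537.3, 162.0, 296.9]
tcp_rot: [-179.8, -0.0, 93.7]
ft_force: [-1.1, -0.9, -0.4]
finger_gap: 12.4
grip_force: 29.7
```

Request:
{"method": "servo_tool", "body": {"plan": [[[0,0,0,0,0.01],[0,0,0,0,0.01]]]}}

```text
time: 13.4
tool_pos: [537.5, 158.4, 298.2]
tcp_rot: [-179.9, 0.1, 93.5]
ft_force: [0.0, -0.5, -0.4]
finger_gap: 12.1
grip_force: 29.7
```

```bash
python3 - <<'E'
from h import *
c=snap('wrist');s=sense();print(s['time'],s['tool_pos'],s['tcp_rot'],s['finger_gap']);g=c['frame'].max(2)
t=s['tool_pos'];print('mouth',proj(c,[[540,158,160.5]]),'bot exp',proj(c,[t+[2.6,-2,-110]]))
for y in range(188,260,3):print(y,''.join('%4d'%v for v in g[y,228:304:3]))
E
```

```text
13.45 [537.73114638 158.08567179 298.58493731] [-1.79919620e+02  4.30306838e-02  9.34865648e+01] 12.33305580457813
mouth [[265.90304821 208.84734449]] bot exp [[266.94513947 225.07183783]]
188  228 233 233 234 233 233 220 212 215 225 234 236 234 227 216 182 122  93 128 190 190 190 191 200 215 214
191  192 233 232 233 233 233 213 217 233 237 235 231 230 231 233 236 233 203 134 187 187 186 186 205 214 215
194  150 211 233 234 233 231 216 236 236 230 226 227 227 227 227 227 233 238 229 227 226 218 195 202 209 212
197  149 155 222 233 233 230 232 234 226 223 225 225 225 225 225 224 224 229 237 229 234 231 176 157 164 173
200  148 150 156 214 232 230 238 223 224 223 223 224 224 224 224 224 224 216 237 235 226 178 153 155 154 153
203  148 150 151 151 194 230 238 214 220 224 224 224 223 224 225 224 221 210 230 225 163 156 153 153 153 153
206  148 149 149 150 151 170 215 203 209 221 222 225 223 224 224 221 208 177 165 173 153 156 154 153 153 152
209  149 147 148 151 151 162 171 133 136 160 190 202 205 200 174 147 127 125 152 172 155 153 154 154 153 153
212  149 149 150 150 150 160 172 137 12
[... 1004 characters left out ...]
81  35  56  94  91  94 146 162 161 166 171 173
242   55  63  94  92  93  69  31  83 108 128 138 135 117 101  88  44  45  93  94  93  78  51  49  91 162 172
245   29  65  95  94  92  58  32 109 140 139 141 141 141 139 102  48  34  88  93  94  85  33  30  28  73 168
248   32  78  93  92  93  50  41 133 141 141 137 139 142 139 137  66  30  90  92  92  90  39  30  32  33 145
251   36  87  94  93  91  42  46 134 138 127 122 119 130 142 141  78  28  80  94  94  92  51  36  33  32 109
254   45  92  92  93  88  34  44 131 138 135 137 138 128 139 139  78  27  76  92  92  95  66  34  39  35  63
257   57  94  93  93  86  30  43 131 136 141 142 143 140 139 137  76  26  68  93  92  93  76  31  32  33  29
```

By the ring pixels the mouth is at (264.5,207), and the cell's bottom end is about 2 mm short in y. I'll correct, insert and check force before release.

Request:
{"method": "servo_tool", "body": {"plan": [[[0.0005,0.002,-0.008,0,0.01],[0,0,-0.01,0,0.01],[0,0,-0.01,0,0.01],[0,0,-0.008,0,0.01],[0,0,-0.006,0,0.01],[0,0,-0.004,0,0.01],[0,0,-0.004,0,0.01],[0,0,0,0,0.01]]]}}

```text
time: 14.25
tool_pos: [538.4, 161.3, 248.9]
tcp_rot: [-180.0, 0.0, 93.5]
ft_force: [-0.2, -0.5, -1.3]
finger_gap: 12.3
grip_force: 29.7
```

```bash
cat > ring.py <<'E'
from h import *
c=snap('wrist');s=sense();print(s['time'],s['tool_pos'],s['ft_force'],s['finger_gap']);g=c['frame'].max(2)
print('mouth',proj(c,[[540,158,160.5]]))
for y in range(194,258,3):print(y,''.join('%4d'%v for v in g[y,225:315:3]))
E
python3 ring.py
```

```text
14.3 [538.5569072  161.29381712 249.33169153] [-0.41513496 -0.47404818 -0.30970183] 12.04350609861451
mouth [[265.27177228 239.75420589]]
194  234 235 234 234 233 234 234 233 234 234 233 230 218 186 172 185 193 195 195 194 195 198 209 220 229 234 235 226 153 151
197  234 234 234 234 234 234 233 234 232 225 217 215 162 107  97 104 131 175 197 195 194 192 191 193 192 197 212 205 163 155
200  234 234 233 234 234 233 234 230 217 214 214 214 156 101  94  93  95 101 149 192 197 194 195 193 192 190 203 213 212 200
203  234 234 234 234 234 233 230 216 213 215 213 215 209 193 165 130 104  96  94 145 191 194 194 193 193 194 212 216 215 209
206  231 234 234 234 234 234 216 213 214 214 215 214 215 214 215 214 209 191 163 124 167 191 191 190 192 192 215 217 216 214
209  178 233 234 234 234 227 211 212 213 213 212 214 215 215 215 214 213 211 212 211 215 226 216 200 190 195 215 214 214 195
212  149 191 233 234 234 218 211 211 212 215 227 231 228 224 229 231 224 215 212 213 213 231 235 230 168 169 185 199 206 159
215  150 152 179 230 232 213 210 213 230 238 236 216 205 205 205 217 237 237 228 213 21
[... 1087 characters left out ...]
137 136 119  99  89  45  46  91  94  92  78  51  50  83 145 154 153 160 209
245   31  34  64  94  92  93  58  34 111 138 139 142 141 141 139 100  51  34  92  92  93  85  33  31  32  67 149 157 204 215
248   30  32  79  96  94  93  51  44 134 141 139 138 140 142 141 137  66  35  88  92  92  89  41  39  33  36 141 206 216 190
251   36  38  88  94  94  91  42  45 135 139 129 123 118 129 142 140  77  29  83  93  93  93  50  33  36  35 133 214 189 169
254   39  46  92  90  94  86  35  44 132 139 135 139 138 129 140 141  79  28  78  92  94  93  67  37  39  32  73 173 171 172
257   33  56  95  93  93  86  28  44 131 136 142 142 142 141 140 138  77  29  69  93  95  92  76  31  32  30  32 151 172 171
```

There is no contact force and the cell's end sits inside the ring (cell x 264, ring centre 264). Releasing.

Request:
{"method": "servo_tool", "body": {"plan": [[[0,-0.001,-0.003,0,0.01],[0,0,0,0,0.01],[0,0,0,0,0.035],[0,0,0,0,0.035],[0,0,0,0,0.035],[0,0,0,0,0.035],[0,0,0.02,0,0.035],[0,0,0.04,0,0.035],[0,0,0,0,0.035]]]}}

```text
time: 15.2
tool_pos: [540.7, 160.7, 312.8]
tcp_rot: [179.5, -0.1, 93.5]
ft_force: [0.1, -0.0, 0.6]
finger_gap: 34.8
grip_force: 0.0
```

Request:
{"method": "servo_tool", "body": {"plan": [[[-0.01,-0.04,0,0,0.036],[-0.01,-0.04,0,0,0.036],[-0.01,-0.04,0,0,0.036],[-0.01,-0.04,0,0,0.036],[-0.005,-0.04,0,0,0.036],[-0.005,-0.04,0,0,0.036],[-0.002,-0.04,0,0,0.036],[0,-0.03,0,0,0.036],[0,-0.03,0,0,0.036],[0,0,0,0,0.036]]]}}

```text
time: 16.2
tool_pos: [486.2, -182.9, 306.3]
tcp_rot: [-180.0, 0.1, 93.3]
ft_force: [-0.5, 1.0, 0.0]
finger_gap: 35.9
grip_force: 0.0
```

```bash
python3 chk.py
```

```text
scene [(np.int32(39), [267.0, 167.0], [492.0, 210.0, 13.0], [147.0, 162.0, 170.0]), (np.int32(111), [271.0, 195.0], [568.0, 135.0, 13.0], [90.0, 99.0, 105.0])]
top [(np.int32(81), [235.0, 192.0], [567.0, 132.0, 13.0], [168.0, 180.0, 189.0]), (np.int32(87), [218.0, 209.0], [519.0, 179.0, 13.0], [161.0, 170.0, 177.0])]
16.3 [ 486.41974987 -180.13920022  306.22297453] [-1.79992609e+02 -2.33100573e-02  9.34380902e+01] 35.94510586135933
```

Two cells now lie in the bottle, at about (567,132) and (519,179). Now cell C, at TCP (485.7,-217.8,153).

Request:
{"method": "servo_tool", "body": {"plan": [[[0,-0.02,0,0,0.032],[0,-0.0175,0,0,0.032],[0,0,-0.04,0,0.032],[0,0,-0.04,0,0.032],[0,0,-0.03,0,0.032],[0,0,-0.015,0,0.032],[0,0,-0.009,0,0.032],[0,0,0,0,0.032],[0,0,0,0,0.032],[0,0,0,0,0.032]]]}}

```text
time: 17.3
tool_pos: [487.6, -217.8, 174.4]
tcp_rot: [179.8, 0.1, 93.5]
ft_force: [-0.2, 0.5, -0.5]
finger_gap: 32.0
grip_force: 0.0
```

```bash
python3 - <<'E'
from h import *
c=snap('wrist');s=sense();print(s['time'],s['tool_pos'],s['tcp_rot'],s['finger_gap']);g=c['frame'].max(2)
# compare with first cell's close view: disc centre relative to TCP projected
t=s['tool_pos'];print('exp top',proj(c,[[t[0]-7,t[1]-.2,91]]))
for y in range(215,290,4):print(y,''.join('%4d'%v for v in g[y,215:320:4]))
E
```

```text
17.35 [ 487.50417225 -217.7247796   174.16985654] [1.79860579e+02 9.11507183e-02 9.35359683e+01] 31.836318888517617
exp top [[249.47917111 237.06417152]]
215   99  98 100  51  68 166 166 167 166 165 164 121  40  25  19  25  94 165 165 165 165 167 165 166 165 165 132
219  101  99 101  48  63 165 164 166 165 122  41  22  24  21  24  26  23 143 165 164 166 165 165 166 165 166 131
223  100  99 100  54  62 165 165 134  95  97  97  57  21  29  24  29  17 109 168 165 165 164 167 166 166 166 130
227   99  99  99  55  62 161 125 125 115 102 105 105  34  26  28  25  26 115 167 165 164 166 165 164 165 167 129
231   97  99  97  84  94 135 125 124 125 119 106 107  62  21  23  32  96 156 166 162 153 155 155 164 165 162 129
235   89  87  75  31 104 125 123 117 121 127 105 104  79  23  98 146 157 167 166 131  36  88  89 137 165 161 130
239   89  89  49  28 103 137 126 126 117 127 108  97  66 151 167 167 166 167 166 127  29  86  89  97 166 159 130
243   89  87  30  27 104 163 126 125 125 127  95 130 165 166 167 165 167 166 165 123  26  65  88  91  53  38  93
247   86  79  25  29 104 166 158 129 123 1
[... 500 characters left out ...]
27  32  95  96  87  36
267   86  31  19  32 150 132 118 118 118 118 117 116 118 117 117 119 130 151 177 120  29  29  43 125  69  28  30
271   95  33  27  33 162 165 164 160 137 118 118 118 117 117 118 129 152 163 159 117  26  24  42 124  34  30  28
275   34  35  28  54 161 162 163 165 166 165 161 144 123 119 128 153 163 163 162 144  24  26  39  34  33  34  34
279   33  38  27  92 162 160 161 161 162 161 165 166 166 134 152 161 163 161 159 155  28  26  41  28  33  28  30
283   30  37  22 125 159 160 162 160 159 160 158 158 161 154 160 162 163 159 160 159  42  28  37  31  31  30  29
287   28  40  26 150 160 159 160 158 161 161 160 162 158 158 160 162 162 160 159 161  69  30  38  27  31  30  25
```

The close view puts C's disc at (245,236). That is consistent in y and asks for about 3 mm in -x. Then descend and grip.

Request:
{"method": "servo_tool", "body": {"plan": [[[-0.003,0,-0.009,0,0.032],[0,0,-0.007,0,0.032],[0,0,-0.005,0,0.032],[0,0,0,0,0.032],[0,0,0,0,0.02],[0,0,0,0,0.015],[0,0,0,0,0.01],[0,0,0,0,0.01],[0,0,0,0,0.01]]], "force": 30}}

```text
time: 18.25
tool_pos: [484.8, -217.7, 153.1]
tcp_rot: [179.8, 0.1, 93.5]
ft_force: [0.6, 1.0, 5.4]
finger_gap: 15.6
grip_force: 28.5
```

Request:
{"method": "servo_tool", "body": {"plan": [[[-0.003,0,0.005,0,0.01],[-0.003,0,0.005,0,0.01],[-0.003,0,0.005,0,0.01],[-0.003,0,0.005,0,0.01],[-0.002,0,0.006,0,0.01],[0,0,0.01,0,0.01],[0,0,0.02,0,0.01],[0,0,0.03,0,0.01],[0,0,0.04,0,0.01],[0,0,0.01,0,0.01]]]}}

```text
time: 19.25
tool_pos: [471.0, -218.1, 293.1]
tcp_rot: [179.7, 0.2, 93.5]
ft_force: [0.6, -1.1, 0.4]
finger_gap: 12.2
grip_force: 29.7
```

```bash
cat > held2.py <<'E'
from h import *
c=snap('wrist');s=sense();print(s['time'],s['tool_pos'],s['tcp_rot'],s['finger_gap'],s['grip_force']);g=c['frame'].max(2)
t=s['tool_pos'];print('bot exp upright',proj(c,[t+[2.6,-2,-110]]),'mouth',proj(c,[[540,158,160.5]]))
for y in range(194,276,3):print(y,''.join('%4d'%v for v in g[y,231:312:3]))
E
python3 held2.py
```

```text
19.3 [ 471.07342826 -218.18409501  292.9887478 ] [179.64861587   0.24593998  93.52791955] 12.330025024843705 29.651338756084442
bot exp upright [[265.44746041 223.80360345]] mouth [[319.02958486 -24.82578563]]
194  114 114 116 116 116 117 103  66  94 186 193 194 211 191 194 192 192 193 194 193 192 193 192 236 245 245 243
197  115 116 115 117 114 113 115 137 181 192 194 215 244 235 224 241 238 219 210 196 193 192 192 236 245 245 242
200  115 113 116 114 114 114 138 188 190 192 193 214 235 243 242 244 245 245 245 245 219 205 222 244 245 245 242
203  116 114 113 115 118 145 187 190 190 191 219 227 160 145 142 150 166 189 186 220 241 245 245 245 245 245 241
206  116 116 117 135 176 187 190 190 188 186 164 148 136 139 140 139 141 139 140 174 224 245 245 245 245 245 239
209  114 123 176 186 186 186 189 188 188 189 189 181 207 207 177 154 142 158 210 220 232 244 245 245 245 245 238
212  115 158 188 188 185 185 188 186 187 185 173 158 224 245 245 245 242 223 214 193 190 191 198 212 224 234 224
215  142 187 188 187 189 189 188 188 180 110  39  34  45  99 193 226 233 201 190 189 191 191 191 19
[... 1573 characters left out ...]
34  34  36  37 166 188
260  104 103 102  89  33  44 150 152 153 157 157 155 154 153  78  30  64 102 103 104  97  40  37  37  37 125 190
263   89 128 133 105  41  35 147 157 153 150 153 153 152 159  65  38  72 132 130 102  66  35  34  36  34  77 178
266   35  48 125 121  47  33 160 173 162 155 152 155 172 180  70  43  84 141  68  34  34  37  36  35  35  36  63
269   33  35  77 122  47  37 164 188 185 182 182 186 189 184  75  42  87 112  40  33  34  39  38  38  39  40  36
272   36  35  51  87  48  40 175 186 183 183 183 183 186 185  84  41  62  76  31  35  35  38  47  47  40  37  38
275   34  36  34  38  48  46 174 185 184 184 183 184 183 183  89  41  45  34  37  38  37  35  38  34  35  33  33
```

Cell C is gripped upright just like B, with its bottom end at (264,224). Carrying it over.

Request:
{"method": "servo_tool", "body": {"plan": [[[0.007,0.03,0.012,0,0.01],[0.007,0.039,0,0,0.01],[0.007,0.039,0,0,0.01],[0.007,0.039,0,0,0.01],[0.007,0.039,0,0,0.01],[0.007,0.039,0,0,0.01],[0.007,0.039,0,0,0.01],[0.007,0.039,0,0,0.01],[0.007,0.039,0,0,0.01],[0.007,0.035,0,0,0.01]]]}}

```text
time: 20.3
tool_pos: [539.0, 161.6, 298.1]
tcp_rot: [-179.9, 0.0, 93.6]
ft_force: [0.8, 0.2, -0.4]
finger_gap: 12.2
grip_force: 29.6
```

Request:
{"method": "servo_tool", "body": {"plan": [[[0,0,0,0,0.01],[0,0,0,0,0.01],[0,0,0,0,0.01]]]}}

```text
time: 20.6
tool_pos: [539.2, 159.1, 298.5]
tcp_rot: [-179.9, 0.0, 93.5]
ft_force: [-0.1, 0.4, -0.3]
finger_gap: 12.3
grip_force: 29.6
```

```bash
python3 held2.py
```

```text
20.65 [539.31984449 158.81539568 298.79096533] [-1.79939686e+02  2.56787060e-02  9.34732153e+01] 12.407740667597642 29.635469019412994
bot exp upright [[266.71699168 224.86027445]] mouth [[263.42969194 209.42123389]]
194  233 235 235 235 217 234 239 235 229 229 229 229 229 230 226 215 169 156 192 189 218 210 158 154 155 155 154
197  196 235 235 234 229 237 233 225 227 227 228 228 227 194  70 173 209 171 189 221 220 160 156 156 155 154 152
200  153 193 233 234 238 231 225 226 226 226 226 225 164  45  29  75 198 221 220 216 162 157 157 156 155 154 152
203  152 151 175 226 240 223 221 226 225 226 226 206  79  30  37  78 176 236 193 159 157 157 155 156 154 154 152
206  154 153 152 163 209 205 212 223 226 226 226 223 164  79  74  93 165 186 158 158 158 156 156 155 154 156 157
209  150 152 153 162 177 136 136 161 192 214 218 218 195 122  99 120 149 177 160 158 157 158 155 155 156 153 187
212  154 153 154 158 176 146 131 125 118 117 108 103 109 116 129 132 156 175 158 158 155 156 156 154 155 162 217
215  150 152 151 154 175 164 133 132 126  75  32  27  28  61 121 134 171 173 155 157 156 155
[... 1580 characters left out ...]
29  31  34  39 154 170
260   94  94  94  81  31  42 137 139 140 145 144 142 142 142  70  28  60  95  94  94  90  37  34  32  33  99 115
263   82 116 122  95  38  27 100 143 141 139 140 139 142 148  62  33  68 122 119  93  60  32  34  32  29  47 114
266   29  47 114 113  43  28  46  94 129 142 139 144 163 172  66  37  76 130  63  31  34  35  32  33  31  30  54
269   33  34  71 112  43  31 148 137  44 132 175 178 177 173  69  40  79 101  33  29  36  37  37  37  40  34  30
272   34  33  45  82  41  32 167 149  46 135 176 178 176 174  78  40  60  71  33  33  33  35  44  41  37  32  32
275   36  31  35  36  44  40 169 150  43 135 174 176 175 174  83  42  41  33  34  33  31  31  31  33  35  36  35
```

The ring centre is at x 262.5 against 264.5 for the cell, so I'll shift -1 mm in x and +1.5 mm in y, then insert.

Request:
{"method": "servo_tool", "body": {"plan": [[[-0.001,0.0015,-0.008,0,0.01],[0,0,-0.01,0,0.01],[0,0,-0.01,0,0.01],[0,0,-0.008,0,0.01],[0,0,-0.006,0,0.01],[0,0,-0.005,0,0.01],[0,0,-0.005,0,0.01],[0,0,0,0,0.01]]]}}

```text
time: 21.45
tool_pos: [538.3, 161.3, 246.6]
tcp_rot: [-179.9, 0.0, 93.5]
ft_force: [-0.5, -0.6, -0.6]
finger_gap: 12.3
grip_force: 29.6
```

The pose matches B's insertion and there is no contact force, so I'll release and retreat.

Request:
{"method": "servo_tool", "body": {"plan": [[[0,-0.001,0,0,0.01],[0,0,0,0,0.035],[0,0,0,0,0.035],[0,0,0,0,0.035],[0,0,0,0,0.035],[0,0,0.02,0,0.035],[0,0,0.04,0,0.035],[0,0,0,0,0.035]]]}}

```text
time: 22.25
tool_pos: [540.7, 160.7, 313.8]
tcp_rot: [179.5, -0.1, 93.5]
ft_force: [1.0, -0.2, 0.4]
finger_gap: 35.1
grip_force: 0.0
```

Request:
{"method": "servo_tool", "body": {"plan": [[[-0.01,-0.04,0,0,0.036],[-0.01,-0.04,0,0,0.036],[-0.01,-0.04,0,0,0.036],[-0.01,-0.04,0,0,0.036],[-0.005,-0.04,0,0,0.036],[-0.005,-0.04,0,0,0.036],[-0.002,-0.04,0,0,0.036],[0,0,0,0,0.036],[0,0,0,0,0.036],[0,0,0,0,0.036]]]}}

```text
time: 23.25
tool_pos: [486.7, -119.0, 307.3]
tcp_rot: [180.0, -0.0, 93.6]
ft_force: [-0.4, 0.2, -1.1]
finger_gap: 35.8
grip_force: 0.0
```

```bash
python3 chk.py
```

```text
scene [(np.int32(74), [259.0, 177.0], [503.0, 164.0, 13.0], [112.0, 123.0, 129.0]), (np.int32(93), [274.0, 183.0], [547.0, 176.0, 13.0], [99.0, 109.0, 114.0]), (np.int32(108), [271.0, 195.0], [568.0, 135.0, 13.0], [90.0, 99.0, 105.0])]
top [(np.int32(167), [231.0, 193.0], [564.0, 143.0, 13.0], [162.0, 173.0, 181.0]), (np.int32(87), [223.0, 215.0], [502.0, 165.0, 13.0], [167.0, 178.0, 187.0])]
23.35 [ 486.75841072 -118.58962939  307.3718898 ] [ 1.79996429e+02 -1.59457649e-02  9.36238893e+01] 35.84649525281724
```

There are three separate cells in the bottle body, none in the neck, and the bottle hasn't moved. I'll let things settle, then hand in.

Request:
{"method": "servo_tool", "body": {"plan": [[[0,0,0,0,0.036],[0,0,0,0,0.036],[0,0,0,0,0.036],[0,0,0,0,0.036],[0,0,0,0,0.036],[0,0,0,0,0.036],[0,0,0,0,0.036],[0,0,0,0,0.036],[0,0,0,0,0.036],[0,0,0,0,0.036]]]}}

```text
time: 24.35
tool_pos: [486.6, -119.7, 307.4]
tcp_rot: [-180.0, -0.0, 93.5]
ft_force: [-0.1, -0.4, -0.4]
finger_gap: 36.0
grip_force: 0.0
```

```bash
python3 chk.py; python3 -c "
from bench import r
print(r.hand_in())"
```

```text
scene [(np.int32(74), [259.0, 177.0], [503.0, 164.0, 13.0], [112.0, 123.0, 129.0]), (np.int32(93), [274.0, 183.0], [547.0, 176.0, 13.0], [98.0, 109.0, 114.0]), (np.int32(109), [271.0, 195.0], [568.0, 135.0, 13.0], [91.0, 99.0, 105.0])]
top [(np.int32(166), [231.0, 192.0], [564.0, 143.0, 13.0], [162.0, 173.0, 180.0]), (np.int32(87), [222.0, 215.0], [502.0, 165.0, 13.0], [167.0, 178.0, 187.0])]
24.45 [ 486.57298084 -119.76006419  307.39681484] [1.79999459e+02 9.82031543e-04 9.35282309e+01] 35.954044507787614
the job is handed in; nothing more can be done
None
```

I fed all three batteries one at a time into the clear bottle and handed the job in at about 24.5 s; the last camera check showed all three at rest inside and the bottle still in place, but the hand-in returned no verdict.

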